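# Point out the failed capacitor and its replacement

## Task

Show the technician the repair: first point at the failed big capacitor on the power-supply board, from straight above with the tip of the gripper a centimetre or two over it, and stay there for a couple of seconds. Then point in the same way at the matching big capacitor in the tray of spares, and finish still pointing at it. Touch nothing: every part stays where it is.

Things in the scene. Friction and masses are not known exactly. Their poses are not given: they have to be found in the camera images.
- failed_cap_top (a point): Middle of the bulged top of the failed capacitor, 83 mm above the bench: the spot to point at. It is an upright dark cylinder, 35 mm across, 50 mm tall plus a bare-metal dome 5 mm high; the only big capacitor on the board and the board's tallest part, beside the transformer.
- spare_big_cap_top (a point): Middle of the flat top of the spare big capacitor, the replacement, 54 mm above the bench: the spot to point at. It is an upright dark cylinder, 35 mm across, 50 mm tall, bare-metal top, loose in a compartment of the tray (which one varies); the tallest and widest cylinder there.
- psu_board: Power-supply board in its holder, fixed, left or right of the middle, yaw up to 40 degrees. Holder 124 (x) by 200 mm (y), black end bars 32 mm high; tan board 100 by 150 mm, face 28 mm up. Also on it: two finned heat sinks (to 62 mm above the bench), transformer (to 58 mm), copper choke, small capacitors. Origin: under its middle, z up; the failed capacitor is at x +26, y +30 mm.
- parts_tray: Blue tray of spares, fixed, on the other side of the middle from the board: 126 (x) by 186 mm (y), walls 28 mm high, 4 mm thick, inner floor 4 mm up; six equal compartments, two along x, three along y, centres 61 mm apart. Five hold one loose spare each, one is empty. Origin: under its middle, z up.
- spare_big_cap: The spare big capacitor itself (see its top), loose, 45 to 90 g. Origin: centre of its underside, z up.
- spare_small_cap: Spare small capacitor: dark upright cylinder, 18 mm across, 26 mm tall, loose in the tray. Not the replacement. Origin: centre of its underside.
- spare_choke: Spare choke: copper-wound ring lying flat, 34 mm across, 13 mm high, loose in the tray. Origin: centre of its underside.
- spare_transformer: Spare transformer: block 36 by 34 by 30 mm high, loose in the tray. Origin: centre of its underside.
- spare_heat_sink: Spare finned aluminium heat sink, 36 by 16 by 30 mm high, loose in the tray. Origin: centre of its underside.
- flux_jar: Small amber glass jar, 34 mm across, 42 mm tall, standing between board and tray. Origin: centre of its underside.
- tape_roll: Roll of tape lying flat close to the robot, 76 mm across, 18 mm high. Origin: centre of its underside.
- tin_lid: Shallow round brass-coloured lid, 64 mm across, 11 mm high, lying to the right. Origin: centre of its underside.
- screwdriver: Screwdriver 180 mm long lying to the left, along its x axis. Origin: under its middle. Beyond the work, at the back and far sides, stand a hard drive, a spool, a white bottle 130 mm tall, a soldering station, a propped meter and stock bins, none over 190 mm tall.

How it is judged:
By the outcome, as a careful person would: the job done as asked, in the order asked, and still so for the second after the job is handed in, with the robot touching nothing.
It also fails if it takes over 43 s, if anything falls off the work surface, if the arm or the gripper's body presses on something with over 40 N, if the wrist force passes 120 N, or if a joint passes its speed limit or range.

## Robot

A 6-joint arm with a two-finger parallel gripper is mounted at the origin on the work surface. World frame = base frame: x ahead of the robot, y to its left, z up, the work surface at z = 0. Lengths are in m, angles in degrees, forces in N, time in s.
With the tool pointing down it reaches from about 0.35 to 0.875 m from the base axis. Payload 4.2 kg.
Tool frame: the origin (TCP) lies midway between the tips of the shut fingers; the grasp point (between the pads) lies 19 mm behind it; z points along the fingers, y is the direction in which the jaws open and shut (so a half turn about z gives the same grasp; the last joint's range is limited). The gripper opens to 87 mm and grips with 3 to 60 N. Pads are 19 mm wide; open, the fingers measure 117 mm over their backs; the gripper's body (75 mm by 190 mm) begins 51 mm behind the grasp point.
Start: joints at [-54.339, 22.042, 0.453, 0, -68.411, -14.817], TCP at [0.222, -0.584, 0.197] pointing down, gripper open.
Joint ranges: [-179.83, 179.83], [-69.29, 118.12], [-61.27, 80.66], [-181.25, 117.63], [-171.15, -9.14], [-177.46, 177.46]. Speed limits (degrees/s): [159.86, 159.86, 180, 180, 180, 180].

## Interface

Orientations are given as a 3x3 rotation matrix whose columns are the frame's x, y, z axes.
In Python, from station import r gives the robot as it stands.
- The arm moves only by the tool play_rows, never from a script. Its argument "commands" is a list that holds one entry, the list of rows, each a list of 7 numbers: the shift along the world's x, y, z in m, then the turn, a rotation vector about the world's x, y, z in rad, then the closure, from 0 (fully open) to 1 (shut). A call has 1 to 5 rows; each row is the pose to reach, as a shift and turn from the pose commanded when the call began; what a row does not reach only later rows make up. A row lasts 1/10 s, in which the tool goes at most 50 mm and 8.59 degrees, less where a joint would pass 70% of its speed; a pose out of reach is approached as far as the arm can. A call with a gripper value outside its range is refused whole. The fingers move at their own pace and stop on an object; the grip force is fixed at half the most. Time passes only in rows, so rows that repeat a pose let the fingers close. It gives the time, the measured TCP pose, the force and the opening at its end, in the units of the state.
- r.sense(): the state, without advancing time (a new reading comes with each control period).
- r.capture(name): name is "scene" or "top"; returns a dict with "image" (480x640x3 uint8, red, green, blue), "range_z" (480x640 float32, m along the optical axis (not along the pixel's ray), 0 where there is no reading), "intrinsics" (3x3 intrinsics, pixels), "extrinsics" (4x4, takes a point from camera to world coordinates). Camera axes: x right, y up, looking along -z (the intrinsics and any distortion apply to the point x, -y, -z); pixel columns grow to the right and rows downward; lengths in m; the calibration is good to about 2 mm. A picture is of the moment at which its call begins.
- r.finish_job(): hands the job in, once; it reports no verdict.
The state is a dict: "time_s": time; "joints": joint angles; "joint_velocities": joint speeds; "effort": joint torques, N m; "tcp_pos": TCP position; "ee_rot": TCP orientation; "wrist_force": force on the tool from outside, world axes, zero at the start; "moment": the same for the moment, N m; "gripper_width": opening from 0.0 (shut) to 1.0 (fully open).
Only numpy, scipy, OpenCV 4.12 (cv2) and the standard library are available. Lean on these libraries where they do the work, as an engineer would, in place of code of your own. Each camera call takes 0.05 s, during which the arm holds its last target. There are 200 camera calls.

## Working session

There is one attempt and no reset: what is moved stays moved. The work goes in short steps, Python scripts to look and compute and a tool call to move; the robot and the scene stay as the last step left them, time stands still between calls to the robot, and variables do not carry over. Pictures are saved under pics/ and viewed, about 8 in all and at most 12, crops included, and the job is handed in when it is done.

Besides the shell and the picture viewer there is one more tool, called after "Call:" as name(argument=value, ...) on one line, values as JSON. play_rows: Moves the arm, as the interface text tells. Its arguments: {"type":"object","properties":{"commands":{"type":"array","items":{"type":"array","items":{"type":"array","items":{"type":"number"}}}}},"required":["commands"]}

```bash
mkdir -p pics; cat > h.py <<'E'
import numpy as np, cv2
from station import r
def grab(n,f):
    c=r.capture(n); cv2.imwrite(f'pics/{f}.png',c['image'][:,:,::-1]); np.savez(f'pics/{f}.npz',**c); return c
def world(c):
    K=c['intrinsics'];z=c['range_z'];v,u=np.mgrid[:480,:640]
    p=np.stack([(u-K[0,2])/K[0,0]*z,-(v-K[1,2])/K[1,1]*z,-z,np.ones_like(z)],-1)
    return (p@np.array(c['extrinsics']).T)[...,:3]
E
python3 - <<'E'
from h import *
c=grab('top','t0');print(c['extrinsics'],c['intrinsics'],c.keys())
grab('scene','s0')
s=r.sense();print(s['tcp_pos'],s['ee_rot'],s['time_s'])
E
```

```text
[[ 0.00152749  0.98724687 -0.15918945  0.27271541]
 [-0.99986494  0.00411273  0.01591183  0.03113937]
 [ 0.01636361  0.15914364  0.98711982  1.4611811 ]
 [ 0.          0.          0.          1.        ]] [[593.28049061   0.         329.08314702]
 [  0.         593.28049061 237.56460282]
 [  0.           0.           1.        ]] dict_keys(['image', 'range_z', 'intrinsics', 'extrinsics'])
[ 0.22218479 -0.58354841  0.19567449] [[-9.34617481e-01 -3.55653661e-01 -7.98228761e-04]
 [-3.55654539e-01  9.34615795e-01  1.77898651e-03]
 [ 1.13334143e-04  1.94656557e-03 -9.99998099e-01]] 0.1
```

View pics/t0.png

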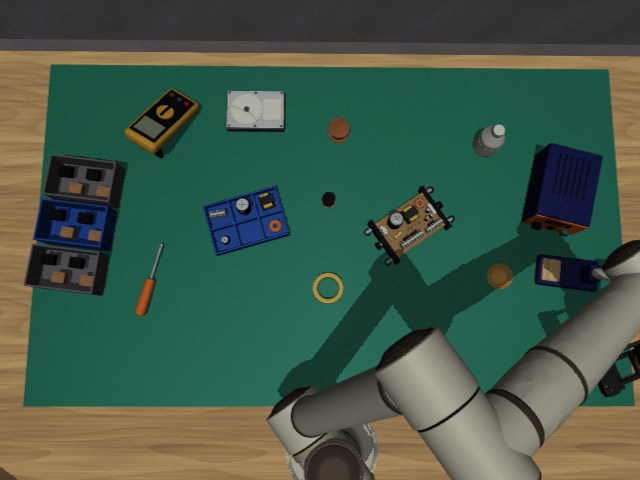

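View pics/s0.png

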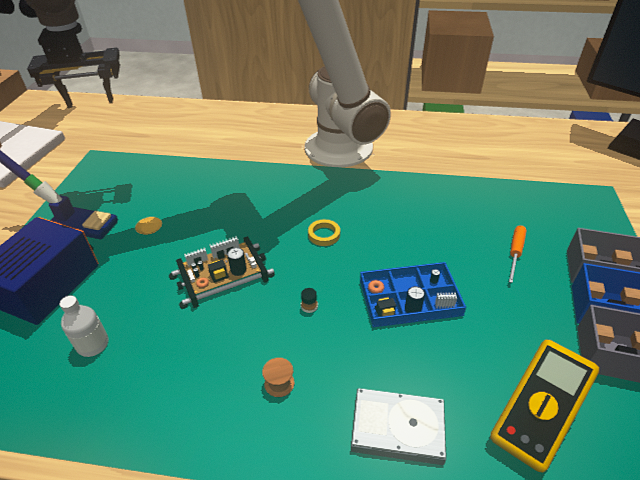

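The top view shows the failed capacitor near (397,218), the spare big one near (242,204), and the jar near (329,199). Next I'll measure both from depth and look at a crop.

```bash
python3 - <<'E'
from h import *
for f in 't0','s0':
    c=np.load(f'pics/{f}.npz');W=world(c)
    print(f)
    for n,(u,v),h in ([('fail',(397,218),.083),('spare',(242,204),.054)] if f=='t0' else [('fail',(236,254),.083),('spare',(416,293),.054)]):
        w=W[v-14:v+15,u-14:u+15];m=abs(w[...,2]-h+.001)<.006
        p=w[m];vv,uu=np.nonzero(m)
        print(n,m.sum(),p.mean(0).round(4),np.median(p,0).round(4),p.min(0).round(3),p.max(0).round(3),(uu.mean()+u-14,vv.mean()+v-14))
    if f=='t0':
        m=(W[...,2]>.01)
        for n,(a,b,cc,d) in dict(board=(360,460,180,268),tray=(198,295,180,260)).items():
            pts=W[cc:d,a:b][W[cc:d,a:b][...,2]>(.02)][:,:2].astype('float32'); print(n,cv2.minAreaRect(pts))
i=cv2.imread('pics/t0.png')
cv2.imwrite('pics/c0.png',cv2.resize(np.hstack([i[180:270,200:300],i[180:270,360:460]]),None,fx=4,fy=4,interpolation=2))
E
```

```text
t0
fail 132 [ 0.5426 -0.1515  0.0805] [ 0.5427 -0.152   0.0804] [ 0.526 -0.167  0.076] [ 0.559 -0.136  0.087] (np.float64(396.6666666666667), np.float64(218.21969696969697))
spare 155 [0.5804 0.2183 0.054 ] [0.5805 0.219  0.0542] [0.564 0.202 0.048] [0.599 0.234 0.059] (np.float64(242.38064516129032), np.float64(204.2516129032258))
board ((0.46319127082824707, -0.09786495566368103), (0.13499638438224792, 0.439850777387619), 38.82924270629883)
tray ((0.4279627203941345, 0.17597340047359467), (0.38130125403404236, 0.18687911331653595), 16.902667999267578)
s0
fail 160 [ 0.5428 -0.1494  0.0809] [ 0.5441 -0.149   0.081 ] [ 0.521 -0.167  0.076] [ 0.558 -0.134  0.087] (np.float64(235.7125), np.float64(253.49374999999998))
spare 237 [0.581  0.2187 0.0544] [0.5818 0.2189 0.0551] [0.559 0.202 0.047] [0.596 0.236 0.059] (np.float64(415.7932489451477), np.float64(294.1308016877637))
```

View pics/c0.png

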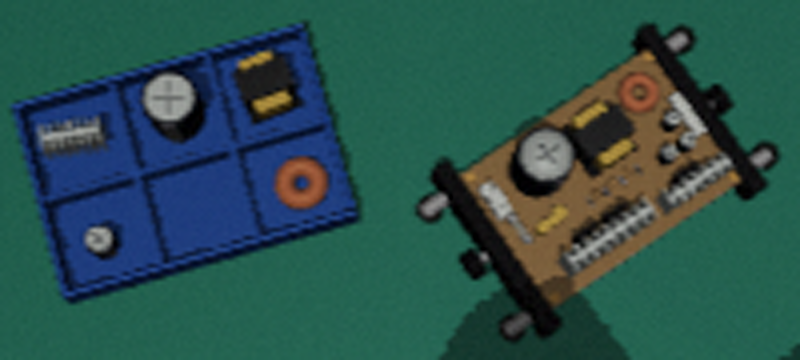

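Both cameras agree within about 2 mm: the failed cap is at (0.5427, -0.1505) and the spare at (0.5805, 0.2185), with heights matching the 83 and 54 mm given. I'll close the gripper, lift, and travel high.

Call:
play_rows(commands=[[[0,0,0.01,0,0,0,1],[0,0,0.03,0,0,0,1],[0,0,0.05,0,0,0,1],[0.01,0.0135,0.05,0,0,0,1],[0.03,0.041,0.05,0,0,0,1]]])

```text
time_s: 0.6
tcp_pos: [0.2522, -0.5433, 0.2468]
ee_rot: [[-0.936, -0.353, 0.001], [-0.353, 0.936, -0.001], [-0.0, -0.001, -1.0]]
wrist_force: [0.8, 0.7, -0.5]
gripper_width: 0.631
```

Call:
play_rows(commands=[[[0.02,0.027,0,0,0,0,1],[0.04,0.054,0,0,0,0,1],[0.06,0.081,0,0,0,0,1],[0.08,0.108,0,0,0,0,1],[0.1,0.135,0,0,0,0,1]]])

```text
time_s: 1.1
tcp_pos: [0.353, -0.406, 0.2464]
ee_rot: [[-0.934, -0.356, -0.0], [-0.356, 0.934, 0.001], [-0.0, 0.001, -1.0]]
wrist_force: [0.1, 0.0, 0.6]
gripper_width: 0.176
```

Call:
play_rows(commands=[[[0.02,0.027,0,0,0,0,1],[0.04,0.054,0,0,0,0,1],[0.06,0.081,0,0,0,0,1],[0.08,0.108,0,0,0,0,1],[0.1,0.135,0,0,0,0,1]]])

```text
time_s: 1.6
tcp_pos: [0.4527, -0.2711, 0.2465]
ee_rot: [[-0.934, -0.356, -0.0], [-0.356, 0.934, 0.001], [0.0, 0.001, -1.0]]
wrist_force: [-0.3, -0.1, 0.3]
gripper_width: 0.004
```

Call:
play_rows(commands=[[[0.02,0.027,0,0,0,0,1],[0.04,0.054,0,0,0,0,1],[0.06,0.081,0,0,0,0,1],[0.08,0.108,0,0,0,0,1],[0.09,0.122,0,0,0,0,1]]])

```text
time_s: 2.1
tcp_pos: [0.5431, -0.1485, 0.2462]
ee_rot: [[-0.934, -0.358, -0.001], [-0.358, 0.934, 0.001], [0.0, 0.001, -1.0]]
wrist_force: [0.2, -0.3, -0.1]
gripper_width: 0.006
```

Call:
play_rows(commands=[[[0,-0.001,-0.02,0,0,0,1],[0,-0.002,-0.05,0,0,0,1],[0,-0.002,-0.08,0,0,0,1],[0,-0.002,-0.105,0,0,0,1],[0,-0.002,-0.12,0,0,0,1]]])

```text
time_s: 2.6
tcp_pos: [0.5405, -0.1528, 0.1242]
ee_rot: [[-0.935, -0.355, -0.004], [-0.355, 0.935, 0.001], [0.004, 0.002, -1.0]]
wrist_force: [0.3, -0.3, -0.8]
gripper_width: 0.005
```

Call:
play_rows(commands=[[[0,0,-0.01,0,0,0,1],[0,0,-0.02,0,0,0,1],[0,0,-0.027,0,0,0,1],[0,0,-0.027,0,0,0,1],[0,0,-0.027,0,0,0,1]]])

```text
time_s: 3.1
tcp_pos: [0.5428, -0.1532, 0.1002]
ee_rot: [[-0.935, -0.356, 0.001], [-0.356, 0.935, -0.0], [-0.001, -0.001, -1.0]]
wrist_force: [-0.2, -0.1, 0.7]
gripper_width: 0.004
```

```bash
python3 - <<'E'
from h import *
grab('scene','s1');grab('top','t1')
a=cv2.imread('pics/s1.png')[190:310,160:320];b=cv2.imread('pics/t1.png')[158:278,320:480]
cv2.imwrite('pics/c1.png',cv2.resize(np.vstack([a,b]),None,fx=2.4,fy=2.4,interpolation=2))
print(r.sense()['tcp_pos'],r.sense()['time_s'])
E
```

```text
[ 0.5429528  -0.15314664  0.10042875] 3.2
```

View pics/c1.png

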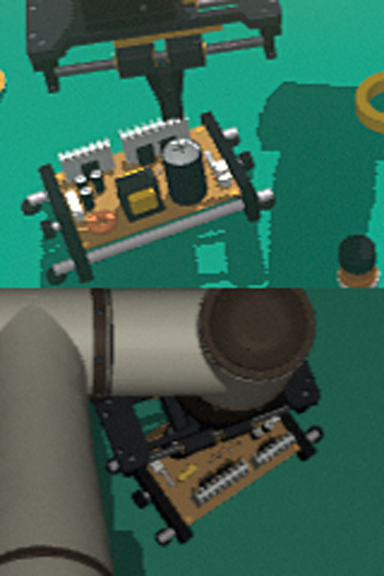

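The tip looks slightly left of and behind the dome in the scene view. I'll project the expected tip position into that image and zoom in.

```bash
python3 - <<'E'
from h import *
c=np.load('pics/s1.npz');W=world(c);E=np.linalg.inv(c['extrinsics']);K=c['intrinsics']
def pr(p):
    q=E@np.r_[p,1];return np.array([K[0,2]+K[0,0]*q[0]/-q[2],K[1,2]+K[1,1]*q[1]/q[2]])
T=[.5429,-.1531,.1004];print('tip',pr(T),'dome',pr([.5427,-.1505,.083]))
print('camera',c['extrinsics'][:3,3])
m=(np.hypot(W[...,0]-.543,W[...,1]+.153)<.06)&(W[...,2]>.092)&(W[...,2]<.135)
for a in np.arange(.092,.135,.006):
    k=m&(W[...,2]>=a)&(W[...,2]<a+.006); print(round(a,3),k.sum(),W[k].mean(0).round(4) if k.any() else '')
w=W[240:275,215:260];k=abs(w[...,2]-.081)<.006;print('dome',w[k].mean(0).round(4),w[k].min(0).round(3),w[k].max(0).round(3))
i=cv2.imread('pics/s1.png')
i=cv2.resize(i[200:290,180:300],None,fx=6,fy=6,interpolation=2)
for p,col in ((T,(0,0,255)),([.5427,-.1505,.083],(0,255,0))):
    u=(pr(p)-[180,200]+.5)*6; cv2.circle(i,tuple(int(x) for x in u),3,col,-1)
cv2.imwrite('pics/c2.png',i)
E
```

```text
tip [232.65303037 246.53376186] dome [235.07018853 252.67475921]
camera [1.213143   0.12937851 0.77887058]
0.092 0 
0.098 0 
0.104 0 
0.11 0 
0.116 0 
0.122 5 [ 0.5489 -0.1498  0.1273]
0.128 19 [ 0.5498 -0.1473  0.1309]
0.134 5 [ 0.5488 -0.1487  0.1344]
dome [ 0.5433 -0.1495  0.0804] [ 0.522 -0.167  0.075] [ 0.558 -0.134  0.086]
```

View pics/c2.png

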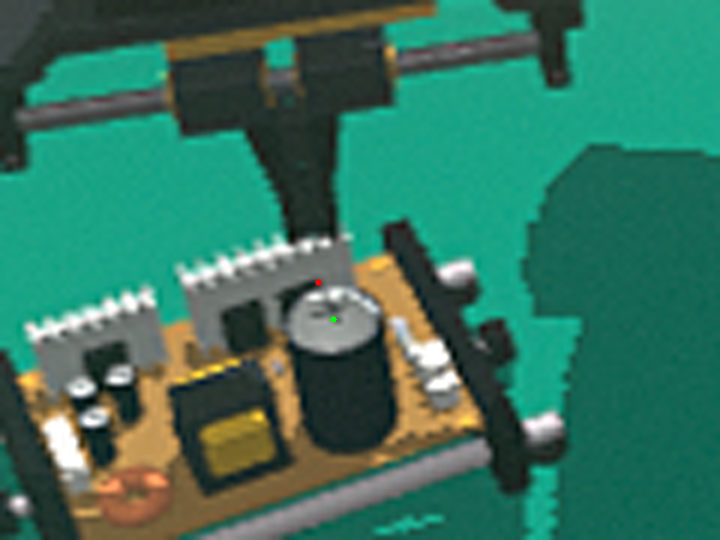

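```bash
python3 - <<'E'
from h import *
c=np.load('pics/s1.npz');W=world(c)
for v in range(222,258,2): print(v,[tuple((W[v,u]*1000).round().astype(int)) for u in (229,232,235)],c['image'][v,232])
c0=np.load('pics/s0.npz')
print('before'); W0=world(c0)
for v in range(236,252,2): print(v,[tuple((W0[v,u]*1000).round().astype(int)) for u in (229,232,235)],c0['image'][v,232])
s=r.sense();print(s['joints'],s['tcp_pos'],s['time_s'])
E
```

```text
222 [(np.int64(545), np.int64(-150), np.int64(168)), (np.int64(547), np.int64(-143), np.int64(171)), (np.int64(548), np.int64(-137), np.int64(173))] [31 45 38]
224 [(np.int64(550), np.int64(-149), np.int64(168)), (np.int64(548), np.int64(-144), np.int64(167)), (np.int64(550), np.int64(-137), np.int64(169))] [32 45 41]
226 [(np.int64(549), np.int64(-150), np.int64(162)), (np.int64(550), np.int64(-144), np.int64(163)), (np.int64(547), np.int64(-139), np.int64(161))] [33 48 43]
228 [(np.int64(550), np.int64(-150), np.int64(157)), (np.int64(547), np.int64(-145), np.int64(156)), (np.int64(547), np.int64(-139), np.int64(156))] [34 47 40]
230 [(np.int64(550), np.int64(-151), np.int64(152)), (np.int64(550), np.int64(-145), np.int64(153)), (np.int64(547), np.int64(-140), np.int64(151))] [37 51 45]
232 [(np.int64(552), np.int64(-151), np.int64(149)), (np.int64(547), np.int64(-147), np.int64(144)), (np.int64(548), np.int64(-140), np.int64(147))] [37 49 46]
234 [(np.int64(552), np.int64(-152), np.int64(143)), (np.int64(548), np.int64(-147), np.int64(141)), (np.int64(550), np.int64(-140), np.int6
[... 2491 characters left out ...]
-175), np.int64(56)), (np.int64(487), np.int64(-170), np.int64(52))] [101 109 105]
246 [(np.int64(496), np.int64(-181), np.int64(54)), (np.int64(491), np.int64(-176), np.int64(49)), (np.int64(487), np.int64(-171), np.int64(46))] [80 84 82]
248 [(np.int64(499), np.int64(-181), np.int64(50)), (np.int64(497), np.int64(-175), np.int64(49)), (np.int64(528), np.int64(-155), np.int64(82))] [100 107 106]
250 [(np.int64(502), np.int64(-180), np.int64(47)), (np.int64(537), np.int64(-159), np.int64(84)), (np.int64(536), np.int64(-152), np.int64(84))] [233 234 233]
[ 7.09996713e-01  2.11857505e+01 -1.59359315e+01  1.36070069e-02
 -5.27895081e+01 -6.98684364e+01] [ 0.5429528  -0.15314664  0.10042875] 3.2
```

In this picture the tip sits at z≈0.127, but the reported TCP is 0.100. I need to know whether the picture lagged, so I'll hold and take another.

Call:
play_rows(commands=[[[0,0,0,0,0,0,1],[0,0,0,0,0,0,1],[0,0,0,0,0,0,1],[0,0,0,0,0,0,1],[0,0,0,0,0,0,1]]])

```text
time_s: 3.7
tcp_pos: [0.5424, -0.1531, 0.0997]
ee_rot: [[-0.935, -0.356, 0.0], [-0.356, 0.935, 0.0], [-0.0, -0.0, -1.0]]
wrist_force: [0.4, -0.9, -0.0]
gripper_width: 0.003
```

```bash
cat >> h.py <<'E'
def tip(f):
    c=grab('scene',f);W=world(c);s=r.sense();T=s['tcp_pos']
    m=(np.hypot(W[...,0]-T[0],W[...,1]-T[1])<.03)&(W[...,2]>T[2]-.012)&(W[...,2]<T[2]+.07)
    q=W[m];z0=np.percentile(q[:,2],2) if len(q) else 0
    print('t',s['time_s'],'tcp',np.round(T,4),'n',len(q),'lowest',z0,'near tip',q[q[:,2]<z0+.012].mean(0).round(4) if len(q) else '')
    return c,W
E
python3 - <<'E'
from h import *
c,W=tip('s2')
for v in range(236,252): print(v,*[(W[v,u]*1000).round().astype(int) for u in (230,233)])
E
```

```text
t 3.75 tcp [ 0.5424 -0.1531  0.0996] n 180 lowest 0.12824233374951902 near tip [ 0.5491 -0.1481  0.1332]
236 [ 550 -152  136] [ 548 -146  135]
237 [ 549 -152  133] [ 547 -147  132]
238 [ 551 -152  132] [ 547 -147  129]
239 [ 551 -152  129] [ 549 -147  128]
240 [ 489 -179   65] [ 486 -174   63]
241 [ 490 -179   63] [ 483 -175   57]
242 [ 487 -181   57] [ 485 -175   56]
243 [ 490 -180   57] [ 486 -175   53]
244 [ 493 -179   57] [ 487 -175   52]
245 [ 489 -181   50] [ 484 -176   46]
246 [ 490 -181   48] [ 487 -176   45]
247 [ 495 -180   50] [ 494 -173   50]
248 [ 498 -179   50] [ 528 -159   81]
249 [ 501 -178   50] [ 533 -158   83]
250 [ 536 -163   82] [ 536 -157   84]
251 [ 538 -163   81] [ 539 -156   83]
```

It isn't lag: the seen fingertip is about 27 mm above the reported TCP. I'll compare with the start picture (open gripper) and the gripper body height.

```bash
python3 - <<'E'
from h import *
c0=np.load('pics/s0.npz');c=np.load('pics/s2.npz')
def list_(c,T,lab):
    W=world(c);E=np.linalg.inv(c['extrinsics'])
    m=(np.linalg.norm(W[...,:2]-T[:2],axis=-1)<.11)&(W[...,2]>T[2]-.05)&(W[...,2]<T[2]+.2)
    q=W[m]-T; R=np.array([[-.935,-.356],[-.356,.935]]); l=q[:,:2]@R   # tool x,y
    print(lab)
    for a in np.arange(-.05,.16,.01):
        k=(q[:,2]>=a)&(q[:,2]<a+.01)
        if k.any(): print(f'{a:.2f}',k.sum(),'x',np.percentile(l[k,0],[3,50,97]).round(3),'y',np.percentile(l[k,1],[3,25,50,75,97]).round(3))
list_(c0,np.array([.2222,-.5835,.1957]),'start'); list_(c,np.array([.5424,-.1531,.0997]),'now')
a=cv2.resize(c0['image'][30:130,10:150],None,fx=4,fy=4,interpolation=2);b=cv2.resize(c['image'][150:270,150:310],None,fx=4,fy=4,interpolation=2)
b=b[:,:640];a=cv2.copyMakeBorder(a,0,480-400,0,0,0)
o=cv2.resize(np.hstack([a,b]),(800,320),interpolation=cv2.INTER_AREA)
cv2.imwrite('pics/c3.png',o[:,:,::-1])
E
```

```text
start
0.02 13 x [-0.011 -0.008  0.009] y [-0.048 -0.043 -0.042  0.051  0.055]
0.03 52 x [-0.012 -0.007  0.009] y [-0.049 -0.045 -0.041  0.052  0.055]
0.04 47 x [-0.012 -0.008  0.011] y [-0.049 -0.044 -0.041  0.052  0.055]
0.05 58 x [-0.013 -0.008  0.007] y [-0.051 -0.045 -0.041  0.051  0.057]
0.06 59 x [-0.013 -0.008  0.008] y [-0.053 -0.046 -0.041  0.054  0.059]
0.07 74 x [-0.013 -0.008  0.01 ] y [-0.055 -0.047 -0.042  0.053  0.06 ]
0.08 62 x [-0.014 -0.01   0.008] y [-0.058 -0.05  -0.046  0.056  0.063]
0.09 33 x [-0.035 -0.011  0.02 ] y [-0.083 -0.049 -0.046  0.085  0.089]
0.10 242 x [-0.04  -0.034  0.028] y [-0.081 -0.053  0.012  0.068  0.089]
0.11 338 x [-0.039 -0.033 -0.01 ] y [-0.08  -0.053 -0.006  0.056  0.087]
0.12 331 x [-0.039 -0.023  0.022] y [-0.086 -0.055 -0.011  0.057  0.095]
0.13 822 x [-0.037 -0.022  0.031] y [-0.088 -0.063  0.018  0.059  0.096]
0.14 307 x [-0.029 -0.02   0.027] y [-0.086 -0.034 -0.002  0.025  0.093]
0.15 179 x [-0.025 -0.019  0.02 ] y [-0.045 -0.029 -0.011  0.009  0.019]
now
-0.05 469 x [-0.019  0.009  0.061] y [-0.094 -0.053 -0.036 -0.018  0.012]
-0
[... 532 characters left out ...]
-0.006] y [-0.009 -0.003  0.002  0.009  0.014]
0.07 78 x [-0.012 -0.009  0.006] y [-0.011 -0.003  0.002  0.007  0.016]
0.08 1 x [-0.011 -0.011 -0.011] y [-0.003 -0.003 -0.003 -0.003 -0.003]
0.09 14 x [-0.036 -0.033  0.005] y [-0.084 -0.08  -0.018  0.083  0.088]
0.10 211 x [-0.038 -0.035  0.027] y [-0.081 -0.028  0.002  0.033  0.086]
0.11 525 x [-0.038 -0.031  0.029] y [-0.078 -0.026  0.015  0.046  0.082]
0.12 373 x [-0.037 -0.024  0.021] y [-0.086 -0.019  0.011  0.03   0.091]
0.13 1286 x [-0.036 -0.019  0.031] y [-0.09  -0.067  0.013  0.067  0.094]
0.14 542 x [-0.032 -0.019  0.031] y [-0.086 -0.056 -0.013  0.047  0.091]
0.15 190 x [-0.022 -0.02  -0.014] y [-0.046 -0.031 -0.016 -0.     0.016]
```

View pics/c3.png

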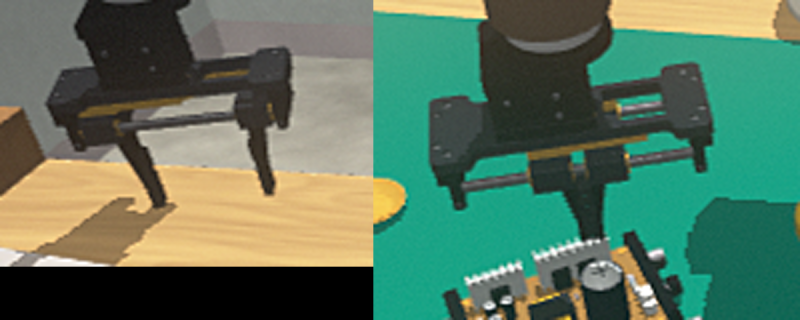

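The gripper body also sits 97 mm above the reported TCP, where the spec says 70 mm, in both the start and present poses. So the reported TCP is consistently about 27 mm below the true tip. The lateral position is good, within about 3 mm. I'll trust the depth, descend part way, and recheck.

Call:
play_rows(commands=[[[0,0,-0.005,0,0,0,1],[0,0,-0.01,0,0,0,1],[0,0,-0.015,0,0,0,1],[0,0,-0.015,0,0,0,1],[0,0,-0.015,0,0,0,1]]])

```text
time_s: 4.25
tcp_pos: [0.5423, -0.1531, 0.0844]
ee_rot: [[-0.935, -0.356, -0.001], [-0.356, 0.935, -0.0], [0.001, 0.0, -1.0]]
wrist_force: [0.4, 0.8, 0.1]
gripper_width: 0.007
```

```bash
python3 - <<'E'
from h import *
c,W=tip('s3')
for v in range(236,254): print(v,*[(W[v,u]*1000).round().astype(int) for u in (230,232,234,236)])
E
```

```text
t 4.3 tcp [ 0.5425 -0.1531  0.0846] n 366 lowest 0.07425699978302464 near tip [ 0.544  -0.1492  0.0801]
236 [ 551 -151  137] [ 550 -147  137] [ 548 -144  135] [ 550 -139  137]
237 [ 552 -151  135] [ 542 -151  126] [ 548 -144  133] [ 550 -139  135]
238 [ 550 -152  131] [ 549 -148  130] [ 549 -144  131] [ 546 -141  128]
239 [ 550 -153  128] [ 549 -149  128] [ 547 -146  126] [ 551 -140  130]
240 [ 549 -153  124] [ 550 -149  126] [ 547 -146  123] [ 551 -140  127]
241 [ 555 -151  127] [ 549 -150  122] [ 546 -147  119] [ 547 -142  121]
242 [ 553 -152  123] [ 549 -150  119] [ 550 -146  120] [ 550 -141  122]
243 [ 553 -153  120] [ 550 -150  118] [ 548 -147  116] [ 549 -142  118]
244 [ 551 -154  115] [ 551 -150  116] [ 547 -147  112] [ 550 -142  116]
245 [ 552 -154  114] [ 549 -151  111] [ 550 -147  112] [ 480 -171   42]
246 [ 550 -156  108] [ 492 -176   51] [ 483 -175   42] [ 482 -171   42]
247 [ 495 -180   49] [ 497 -174   52] [ 484 -175   39] [ 487 -169   43]
248 [ 498 -179   50] [ 498 -174   50] [ 528 -157   81] [ 528 -153   82]
249 [ 499 -179   47] [ 530 -161   80] [ 531 -156   82] [ 532 -152   83]
250 [ 532 -165   78] [ 537 -159   84] [ 536 -155   84] [ 537 -150   85]
251 [ 539 -162   83] [ 540 -158   84] [ 539 -154   84] [ 539 -149   84]
252 [ 542 -161   83] [ 540 -158   81] [ 540 -154   82] [ 542 -148   85]
253 [ 543 -161   81] [ 545 -156   84] [ 544 -152   83] [ 546 -147   86]
```

The tip is now at about 0.110, so the offset is confirmed at 26 mm. I'll go 12 mm lower for a gap of about 15 mm, then hold over 3 s.

Call:
play_rows(commands=[[[0,0,-0.004,0,0,0,1],[0.001,0.001,-0.008,0,0,0,1],[0.001,0.001,-0.012,0,0,0,1],[0.001,0.001,-0.012,0,0,0,1],[0.001,0.001,-0.012,0,0,0,1]]])

```text
time_s: 4.8
tcp_pos: [0.5434, -0.1521, 0.0725]
ee_rot: [[-0.935, -0.356, -0.0], [-0.356, 0.935, -0.0], [0.0, 0.0, -1.0]]
wrist_force: [0.5, 0.4, -0.2]
gripper_width: 0.003
```

```bash
python3 - <<'E'
from h import *
c,W=tip('s4')
for v in range(243,254): print(v,*[(W[v,u]*1000).round().astype(int) for u in (230,232,234,236)])
cv2.imwrite('pics/c4.png',cv2.resize(c['image'][200:290,180:300],None,fx=6,fy=6,interpolation=2)[:,:,::-1])
E
```

```text
t 4.85 tcp [ 0.5435 -0.1521  0.0726] n 412 lowest 0.06165332872001835 near tip [ 0.5517 -0.1467  0.0667]
243 [ 551 -154  118] [ 551 -150  118] [ 547 -147  115] [ 552 -141  120]
244 [ 554 -153  118] [ 551 -150  116] [ 547 -147  113] [ 549 -143  115]
245 [ 555 -153  116] [ 549 -151  111] [ 549 -147  111] [ 549 -143  112]
246 [ 554 -154  113] [ 553 -150  112] [ 539 -151   99] [ 547 -144  107]
247 [ 555 -154  110] [ 552 -151  108] [ 549 -148  106] [ 549 -144  106]
248 [ 552 -155  105] [ 551 -151  105] [ 550 -148  103] [ 549 -144  103]
249 [ 554 -155  104] [ 553 -151  104] [ 551 -148  102] [ 550 -144  101]
250 [ 535 -164   81] [ 555 -151  102] [ 536 -155   83] [ 535 -150   84]
251 [ 539 -162   83] [ 541 -157   85] [ 539 -153   84] [ 538 -150   84]
252 [ 540 -162   81] [ 541 -158   82] [ 541 -153   83] [ 540 -149   83]
253 [ 544 -161   82] [ 544 -157   83] [ 544 -153   83] [ 543 -148   83]
```

View pics/c4.png

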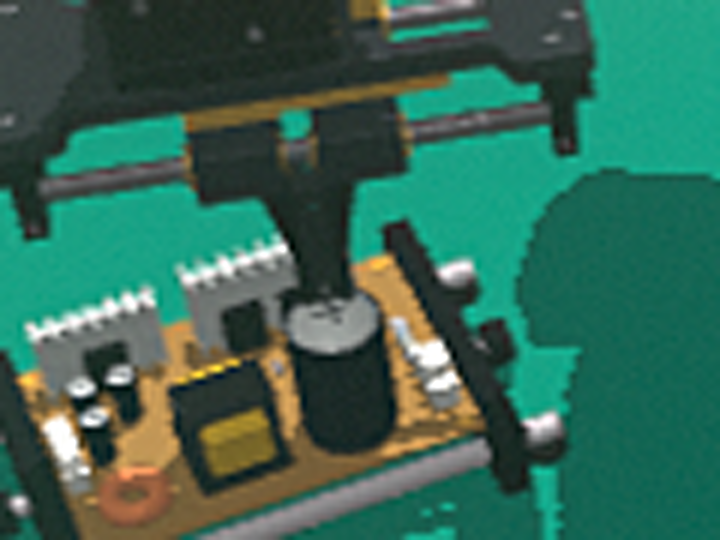

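Call:
play_rows(commands=[[[0,0,0,0,0,0,1],[0,0,0,0,0,0,1],[0,0,0,0,0,0,1],[0,0,0,0,0,0,1],[0,0,0,0,0,0,1]]])

```text
time_s: 5.35
tcp_pos: [0.5434, -0.1521, 0.0727]
ee_rot: [[-0.935, -0.356, 0.0], [-0.356, 0.935, -0.0], [-0.0, -0.0, -1.0]]
wrist_force: [-0.1, 0.5, 0.3]
gripper_width: 0.005
```

Call:
play_rows(commands=[[[0,0,0,0,0,0,1],[0,0,0,0,0,0,1],[0,0,0,0,0,0,1],[0,0,0,0,0,0,1],[0,0,0,0,0,0,1]]])

```text
time_s: 5.85
tcp_pos: [0.5434, -0.1521, 0.0726]
ee_rot: [[-0.935, -0.356, -0.0], [-0.356, 0.935, -0.0], [0.0, -0.0, -1.0]]
wrist_force: [-0.8, -0.3, -0.4]
gripper_width: 0.001
```

Call:
play_rows(commands=[[[0,0,0,0,0,0,1],[0,0,0,0,0,0,1],[0,0,0,0,0,0,1],[0,0,0,0,0,0,1],[0,0,0,0,0,0,1]]])

```text
time_s: 6.35
tcp_pos: [0.5434, -0.1521, 0.0727]
ee_rot: [[-0.935, -0.356, -0.0], [-0.356, 0.935, -0.0], [0.0, -0.0, -1.0]]
wrist_force: [-0.3, 0.5, -0.5]
gripper_width: 0.006
```

Call:
play_rows(commands=[[[0,0,0,0,0,0,1],[0,0,0,0,0,0,1],[0,0,0,0,0,0,1],[0,0,0,0,0,0,1],[0,0,0,0,0,0,1]]])

```text
time_s: 6.85
tcp_pos: [0.5434, -0.1521, 0.0726]
ee_rot: [[-0.935, -0.356, 0.0], [-0.356, 0.935, 0.0], [-0.0, 0.0, -1.0]]
wrist_force: [0.7, -0.2, -0.8]
gripper_width: 0.008
```

Call:
play_rows(commands=[[[0,0,0,0,0,0,1],[0,0,0,0,0,0,1],[0,0,0,0,0,0,1],[0,0,0,0,0,0,1],[0,0,0,0,0,0,1]]])

```text
time_s: 7.35
tcp_pos: [0.5434, -0.1521, 0.0727]
ee_rot: [[-0.935, -0.356, 0.0], [-0.356, 0.935, -0.0], [-0.0, -0.0, -1.0]]
wrist_force: [0.7, -0.3, -0.4]
gripper_width: 0.006
```

The tip is at about 0.099, some 16 mm above the dome and centred, with no contact force; it held for 2.7 s. Now lift, cross to the spare, and descend part way.

Call:
play_rows(commands=[[[0,0,0.02,0,0,0,1],[0,0,0.05,0,0,0,1],[0,0,0.08,0,0,0,1],[0,0,0.105,0,0,0,1],[0,0,0.12,0,0,0,1]]])

```text
time_s: 7.85
tcp_pos: [0.5443, -0.1522, 0.1952]
ee_rot: [[-0.934, -0.356, 0.004], [-0.356, 0.934, -0.0], [-0.003, -0.002, -1.0]]
wrist_force: [-0.2, 0.5, 0.1]
gripper_width: 0.005
```

Call:
play_rows(commands=[[[0.002,0.02,0,0,0,0,1],[0.006,0.055,0,0,0,0,1],[0.01,0.095,0,0,0,0,1],[0.014,0.135,0,0,0,0,1],[0.018,0.175,0,0,0,0,1]]])

```text
time_s: 8.35
tcp_pos: [0.5613, 0.0244, 0.1928]
ee_rot: [[-0.935, -0.356, 0.0], [-0.356, 0.935, 0.0], [-0.0, 0.0, -1.0]]
wrist_force: [0.7, -0.2, 0.5]
gripper_width: 0.007
```

Call:
play_rows(commands=[[[0.004,0.04,0,0,0,0,1],[0.008,0.08,0,0,0,0,1],[0.012,0.12,0,0,0,0,1],[0.016,0.16,0,0,0,0,1],[0.0195,0.195,0,0,0,0,1]]])

```text
time_s: 8.85
tcp_pos: [0.5808, 0.2199, 0.1926]
ee_rot: [[-0.934, -0.357, 0.0], [-0.357, 0.934, 0.0], [-0.0, 0.0, -1.0]]
wrist_force: [0.4, -0.4, -0.3]
gripper_width: 0.007
```

Call:
play_rows(commands=[[[0,0,-0.02,0,0,0,1],[0,0,-0.05,0,0,0,1],[0,0,-0.08,0,0,0,1],[0,0,-0.105,0,0,0,1],[0,0,-0.12,0,0,0,1]]])

```text
time_s: 9.35
tcp_pos: [0.5796, 0.2173, 0.0701]
ee_rot: [[-0.935, -0.356, -0.003], [-0.356, 0.935, -0.002], [0.004, -0.001, -1.0]]
wrist_force: [0.1, -0.0, 0.4]
gripper_width: 0.007
```

Call:
play_rows(commands=[[[0,0,-0.005,0,0,0,1],[0,0,-0.01,0,0,0,1],[0,0,-0.01,0,0,0,1],[0,0,-0.01,0,0,0,1],[0,0,-0.01,0,0,0,1]]])

```text
time_s: 9.85
tcp_pos: [0.5814, 0.2183, 0.0637]
ee_rot: [[-0.935, -0.356, 0.002], [-0.356, 0.935, 0.001], [-0.002, 0.0, -1.0]]
wrist_force: [-0.1, 0.8, -0.3]
gripper_width: 0.007
```

```bash
python3 - <<'E'
from h import *
c,W=tip('s5')
for v in range(270,296,2): print(v,*[(W[v,u]*1000).round().astype(int) for u in (408,411,414,417,420)])
cv2.imwrite('pics/c5.png',cv2.resize(c['image'][235:325,355:475],None,fx=6,fy=6,interpolation=2)[:,:,::-1])
E
```

```text
t 9.9 tcp [0.5813 0.2182 0.0636] n 412 lowest 0.05258113859064819 near tip [0.5796 0.2193 0.0553]
270 [485 207  20] [482 213  18] [625 202 167] [624 207 166] [623 212 166]
272 [483 207  12] [484 214  14] [576 208 111] [595 211 132] [594 217 131]
274 [486 208   9] [483 214   6] [574 209 103] [593 212 124] [592 218 124]
276 [488 208   5] [489 214   6] [580 209 104] [592 213 118] [589 219 115]
278 [494 208   4] [495 215   6] [578 210  96] [591 214 111] [590 219 111]
280 [498 209   2] [500 215   5] [580 211  93] [592 214 107] [590 220 105]
282 [506 208   5] [504 215   4] [504 221   4] [591 215 100] [587 221  97]
284 [513 208   6] [508 215   2] [511 221   6] [593 216  97] [589 222  94]
286 [516 209   4] [518 215   6] [559 215  52] [591 217  89] [514 234   5]
288 [525 208   7] [569 209  57] [566 215  55] [567 221  57] [564 227  54]
290 [572 204  54] [572 209  55] [571 215  55] [570 221  55] [570 227  55]
292 [578 204  55] [575 210  53] [578 215  56] [576 221  55] [576 226  57]
294 [582 204  54] [583 209  55] [583 215  57] [582 221  56] [580 227  55]
```

View pics/c5.png

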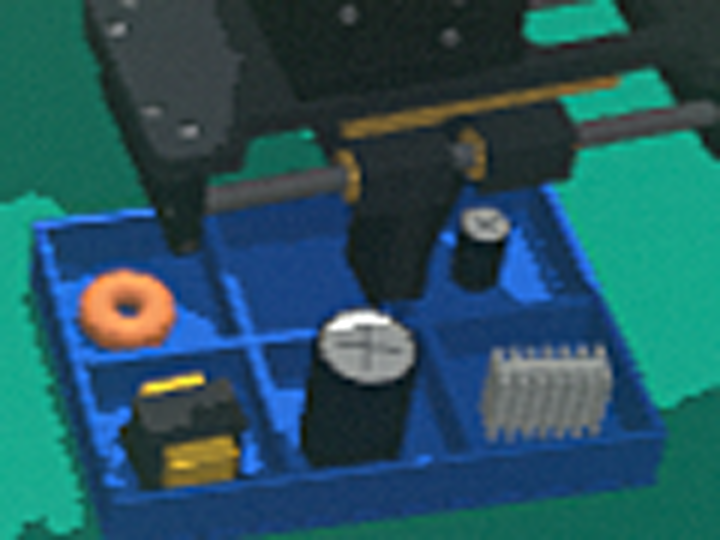

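The tip is about 36 mm above the spare. It looks a few millimetres to +y, so I'll check the finger's extents in the tool frame against the cap.

```bash
python3 - <<'E'
from h import *
R=np.array([[-.935,-.356],[-.356,.935]])
for f,T in (('s4',[.5434,-.1521,.0726]),('s5',[.5814,.2183,.0637])):
    W=world(np.load(f'pics/{f}.npz'));T=np.array(T)
    q=(W-T);m=(np.hypot(q[...,0],q[...,1])<.035)&(q[...,2]>.025)&(q[...,2]<.06)
    l=q[m][:,:2]@R;h=q[m][:,2]
    for a in (.025,.035,.045):
        k=(h>=a)&(h<a+.012);fr=k&(l[:,0]<-.006)
        print(f,a,k.sum(),'x',np.percentile(l[k,0],[3,50,97]).round(4),'y',np.percentile(l[k,1],[3,97]).round(4),'front: x',np.median(l[fr,0]).round(4),'y',np.percentile(l[fr,1],[3,97]).round(4))
W=world(np.load('pics/s5.npz'))
m=(abs(W[...,2]-.055)<.005)&(np.hypot(W[...,0]-.581,W[...,1]-.2187)<.03)
p=W[m];print('cap',p.mean(0),cv2.minEnclosingCircle(p[:,:2].astype('float32')))
E
```

```text
s4 0.025 33 x [-0.0111 -0.0088 -0.0057] y [-0.0062  0.0099] front: x -0.0088 y [-0.0062  0.01  ]
s4 0.035 38 x [-0.0102 -0.009  -0.0011] y [-0.0056  0.0112] front: x -0.0093 y [-0.0058  0.0109]
s4 0.045 47 x [-0.0112 -0.0091 -0.0021] y [-0.0075  0.0121] front: x -0.0092 y [-0.0076  0.0122]
s5 0.025 47 x [-0.0101 -0.008   0.0112] y [-0.0072  0.0099] front: x -0.0085 y [-0.0071  0.0102]
s5 0.035 59 x [-0.0111 -0.0076  0.012 ] y [-0.0079  0.0093] front: x -0.0086 y [-0.007   0.0096]
s5 0.045 61 x [-0.0109 -0.008   0.0038] y [-0.0087  0.0116] front: x -0.0084 y [-0.0079  0.0119]
cap [0.58006012 0.21882864 0.05505561] ((0.5776763558387756, 0.21830447018146515), 0.019364340230822563)
```

The finger centre is at (0.580, 0.2196) and the cap at (0.580, 0.2188), so it is centred within 1 mm. I'll descend 21 mm for a gap of about 15 mm.

Call:
play_rows(commands=[[[0,0,-0.006,0,0,0,1],[0,-0.001,-0.012,0,0,0,1],[0,-0.001,-0.017,0,0,0,1],[0,-0.001,-0.021,0,0,0,1],[0,-0.001,-0.021,0,0,0,1]]])

```text
time_s: 10.4
tcp_pos: [0.5804, 0.2166, 0.0406]
ee_rot: [[-0.935, -0.356, -0.002], [-0.356, 0.935, -0.001], [0.002, -0.0, -1.0]]
wrist_force: [1.4, 0.6, 0.2]
gripper_width: 0.006
```

Call:
play_rows(commands=[[[0,0,0,0,0,0,1],[0,0,0,0,0,0,1],[0,0,0,0,0,0,1],[0,0,0,0,0,0,1],[0,0,0,0,0,0,1]]])

```text
time_s: 10.9
tcp_pos: [0.581, 0.217, 0.0418]
ee_rot: [[-0.935, -0.356, 0.0], [-0.356, 0.935, 0.0], [-0.0, 0.0, -1.0]]
wrist_force: [0.5, -0.5, -0.3]
gripper_width: 0.002
```

```bash
python3 - <<'E'
from h import *
c,W=tip('s6')
for v in range(280,298): print(v,*[(W[v,u]*1000).round().astype(int) for u in (414,417,420)])
cv2.imwrite('pics/c6.png',cv2.resize(c['image'][235:325,355:475],None,fx=6,fy=6,interpolation=2)[:,:,::-1])
E
```

```text
t 10.95 tcp [0.581  0.217  0.0418] n 472 lowest 0.031002615796844445 near tip [0.591  0.2178 0.036 ]
280 [589 209 103] [592 214 107] [590 220 106]
281 [589 210 100] [590 215 102] [587 221  99]
282 [585 211  92] [593 215 103] [584 222  93]
283 [585 211  90] [593 215 100] [585 222  92]
284 [585 211  87] [593 216  97] [585 222  89]
285 [587 211  86] [591 216  92] [587 222  89]
286 [588 212  85] [590 217  88] [590 222  89]
287 [588 212  82] [590 217  85] [587 223  83]
288 [588 212  79] [589 218  82] [586 224  79]
289 [589 212  77] [590 218  80] [586 224  76]
290 [588 213  74] [589 218  76] [586 224  74]
291 [589 213  72] [587 219  71] [587 224  72]
292 [593 213  73] [588 219  69] [575 227  55]
293 [582 215  58] [578 221  55] [577 227  55]
294 [582 215  55] [582 221  56] [582 226  57]
295 [584 215  55] [585 221  56] [583 227  55]
296 [589 215  57] [586 221  55] [587 226  57]
297 [591 215  56] [591 220  58] [588 227  55]
```

View pics/c6.png

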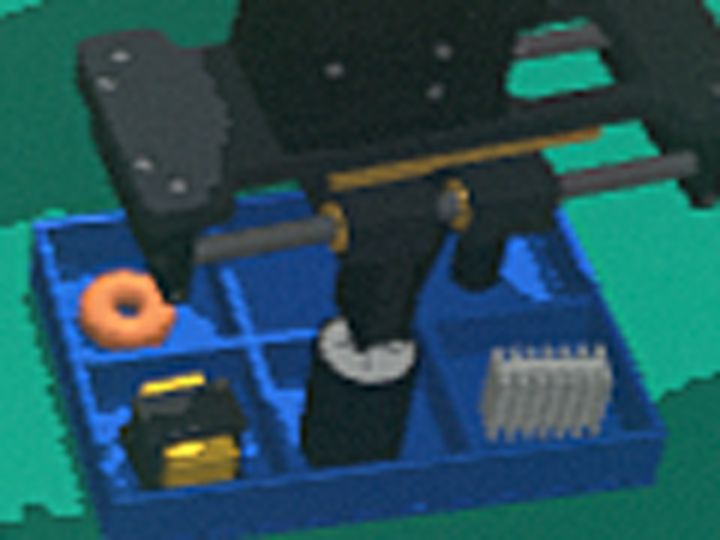

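Call:
play_rows(commands=[[[0,0,0,0,0,0,1],[0,0,0,0,0,0,1],[0,0,0,0,0,0,1],[0,0,0,0,0,0,1],[0,0,0,0,0,0,1]]])

```text
time_s: 11.45
tcp_pos: [0.5809, 0.2169, 0.0416]
ee_rot: [[-0.935, -0.356, -0.0], [-0.356, 0.935, -0.0], [0.0, -0.0, -1.0]]
wrist_force: [-0.1, 0.1, -0.6]
gripper_width: 0.003
```

Call:
play_rows(commands=[[[0,0,0,0,0,0,1],[0,0,0,0,0,0,1],[0,0,0,0,0,0,1],[0,0,0,0,0,0,1],[0,0,0,0,0,0,1]]])

```text
time_s: 11.95
tcp_pos: [0.5809, 0.2169, 0.0416]
ee_rot: [[-0.935, -0.356, -0.0], [-0.356, 0.935, -0.0], [0.0, 0.0, -1.0]]
wrist_force: [0.2, -0.4, 0.6]
gripper_width: 0.006
```

Call:
play_rows(commands=[[[0,0,0,0,0,0,1],[0,0,0,0,0,0,1],[0,0,0,0,0,0,1],[0,0,0,0,0,0,1],[0,0,0,0,0,0,1]]])

```text
time_s: 12.45
tcp_pos: [0.5809, 0.217, 0.0417]
ee_rot: [[-0.935, -0.356, 0.0], [-0.356, 0.935, 0.0], [-0.0, 0.0, -1.0]]
wrist_force: [0.5, 0.4, 0.1]
gripper_width: 0.003
```

The tip is at about z 0.068–0.069, roughly 14 mm above the spare's top and within 2 mm of its middle. There is no contact force and all the parts are in place.

```bash
python3 -c "
from station import r
print(r.finish_job())"
```

```text
the job is handed in; nothing more can be done
None
```

The arm pointed at the failed capacitor first and held there for about 2.7 s. It then moved high across to the spare big capacitor, and I handed the job in with it still pointing there, at about 12.5 s.

- **Failed capacitor:** the closed fingertips were straight above it, about 16 mm over the dome and centred to a few millimetres by scene-camera depth.
- **Spare capacitor:** the last check put the tip about 14 mm above its top and within about 2 mm of its middle. Wrist force stayed at noise level, the measured cap had not moved, and the neighbouring spares in view looked in place.
- **Disagreement:** the reported tool height was consistently 26–27 mm below the true fingertip height seen by the camera. The start and working poses agreed, and the gripper body showed the same offset. I went by the camera, so the final reported TCP of z 0.042 corresponds to a real tip height of about 0.068.
- **Earlier pause:** because of that offset, I first stopped about 43 mm above the failed capacitor for about a second, then about 27 mm above it for half a second. I corrected it before the 2.7 s hold.

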